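# Pull-test the spring clips and sort out the weak one

## Robot

A 6-joint arm with a two-finger parallel gripper is mounted at the origin on the work surface. World frame = base frame: x ahead of the robot, y to its left, z up, the work surface at z = 0. Lengths are in m, angles in degrees, forces in N, time in s.
With the tool pointing down it reaches from about 0.25 to 0.725 m from the base axis. Payload 9.7 kg.
Tool frame: the origin (TCP) lies midway between the tips of the shut fingers; the grasp point (between the pads) lies 19 mm behind it (grip_point_offset is the distance from the TCP to the grasp point, in m); y points along the fingers, z is the direction in which the jaws open and shut, and the axes are right-handed (so a half turn about y gives the same grasp; the last joint's range is limited). The gripper opens to 85 mm and grips with 20 to 120 N. Pads are 22 mm wide; open, the fingers measure 114 mm over their backs; the gripper's body (76 mm by 85 mm) begins 54 mm behind the grasp point. The pads swing forward as they close: fully open they stand 13 mm farther back than shut.
Start: joints at [-75.745, 4.979, 10.078, 95.1, 0, 90], TCP at [0.135, -0.533, 0.231] pointing down, gripper open.
Joint ranges: [-179.16, 179.16], [-48.56, 103.87], [-65.8, 70.77], [-126.05, 130.52], [-82.76, 87.17], [-180, 180]. Speed limits (degrees/s): [127.2, 127.2, 147.25, 180, 180, 180].

## Interface

Orientations are given as [roll, pitch, yaw] about the fixed x, y, z axes, in that order (R = Rz(yaw) Ry(pitch) Rx(roll)).
In Python, from workcell import get_obs, camera, job_done, grip_point_offset gives the robot as it stands.
- The arm moves only by the tool move_arm, never from a script. Its argument "deltas" is a list that holds one entry, the list of rows, each a list of 4 numbers: the shift along the tool's x, y, z in m, then the turn about the tool's y in degrees. A call has 1 to 5 rows; each row is the pose to reach, as a shift and turn from the pose commanded when the call began, along the tool's axes at that moment; what a row does not reach only later rows make up. A row lasts 1/10 s, in which the tool goes at most 50 mm and 8.59 degrees, less where a joint would pass 70% of its speed; a pose out of reach is approached as far as the arm can. A call with a gripper value outside its range is refused whole. "claw" is the finger opening in m, from 0 to 0.0854, set as the call begins (left out, the last holds). The fingers move at their own pace and stop on an object; "newtons" is the grip in N (left out, the last holds). Time passes only in rows, so rows that repeat a pose let the fingers close. It gives the time, the measured TCP pose, the force and the opening at its end, in the units of the state.
- get_obs(): the state, without advancing time (a new reading comes with each control period).
- camera(name): name is "side" or "top" or "wrist"; returns a dict with "color" (400x640x3 uint8, blue, green, red), "range_z" (400x640 float32, m along the optical axis (not along the pixel's ray), 0 where there is no reading), "fx", "fy", "cx", "cy" (pixels), "T" (4x4, takes a point from camera to world coordinates). Camera axes: x right, y down, z forward; pixel columns grow to the right and rows downward; lengths in m; the calibration is good to about 2 mm. A picture is of the moment at which its call begins.
- job_done(): hands the job in, once; it reports no verdict.
The state is a dict: "time": time; "q": joint angles; "qd": joint speeds; "joint_efforts": joint torques, N m; "ee_pos": TCP position; "tcp_rot": TCP orientation; "wrist_force": force on the tool from outside, world axes, zero at the start; "torque": the same for the moment, N m; "opening": finger opening in m.
Only numpy, scipy, OpenCV 4.12 (cv2) and the standard library are available. Lean on these libraries where they do the work, as an engineer would, in place of code of your own. Each camera call takes 0.05 s, during which the arm holds its last target. There are 200 camera calls.

## Task

One of the three spring clips on the test rack has gone weak: pull their cards gently, straight out by the grip tab and never with more than about 10 N, until you find the clip whose card slides out under a light pull. Pull that card right out and leave it on the rack's front shelf, then stand its clip upright in the wooden repair tray; the sound clips stay in their nests with their cards still fully gripped, and nothing else on the bench is disturbed.

Things in the scene. Friction and masses are not known exactly. Their poses are not given: they have to be found in the camera images.
- rack: test rack: aluminium plate 210 (x) x 350 (y) x 20 mm, fixed; origin at the centre of its underside, cards are pulled towards its -x, z up. Three nests at y = +110, 0, -110 mm each hold a clip loosely (play 2 mm in x, 3 mm to each side): two 20 mm high stop posts before the clip, the card passing between them, 10 mm walls at sides and rear, open above
- rack_shelf (a point): centre of the rack's front shelf, on its top face 20 mm above the bench: the bare part of the plate before the stop posts, 105 mm (x) x 350 mm (y); axes as the rack's
- clip_a_grip (a point): brass spring clip, loose, 0.3 kg, one of three look-alikes (any may be the weak one, in any nest): 70 long (x), 40 wide, 62 mm tall, its sprung handle a little higher at the rear; jaw to -x. This point: midway between its two upright cheeks (26 mm long, 40 mm over their outsides: pinch here across y), 46 mm above its underside, 14 mm behind (+x) mid-length
- card_a_tab (a point): pull card in clip_a, steel, 0.12 kg. This point: centre of its upright grip tab, 24 long (x), 10 thick (y), 1 to 51 mm above the shelf, on a 26 mm square foot 3 mm thick. Pinch the tab across y, at this point or up to 8 mm higher. A strip 20 wide, 4 thick, 14 mm above the shelf runs to 55 mm in +x of this point, its last 22 mm in the jaw
- clip_b_grip (a point): brass spring clip, loose, 0.3 kg, one of three look-alikes (any may be the weak one, in any nest): 70 long (x), 40 wide, 62 mm tall, its sprung handle a little higher at the rear; jaw to -x. This point: midway between its two upright cheeks (26 mm long, 40 mm over their outsides: pinch here across y), 46 mm above its underside, 14 mm behind (+x) mid-length
- card_b_tab (a point): pull card in clip_b, steel, 0.12 kg. This point: centre of its upright grip tab, 24 long (x), 10 thick (y), 1 to 51 mm above the shelf, on a 26 mm square foot 3 mm thick. Strip and pinch as card_a. Pulled straight along the rack's -x it leaves the jaw after 22 mm and clears the clip and posts after 45 mm; let go, it then stands on the shelf
- clip_c_grip (a point): brass spring clip, loose, 0.3 kg, one of three look-alikes (any may be the weak one, in any nest): 70 long (x), 40 wide, 62 mm tall, its sprung handle a little higher at the rear; jaw to -x. This point: midway between its two upright cheeks (26 mm long, 40 mm over their outsides: pinch here across y), 46 mm above its underside, 14 mm behind (+x) mid-length
- card_c_tab (a point): pull card in clip_c, steel, 0.12 kg. This point: centre of its upright grip tab, 24 long (x), 10 thick (y), 1 to 51 mm above the shelf, on a 26 mm square foot 3 mm thick. Strip, pinch and travel as cards a and b. In any clip: a weak one lets its card slide at 3 to 7 N of pull, a sound one holds beyond 20 N
- tray_in (a point): repair tray: open wooden tray 140 (x) x 160 (y) x 35 mm high, walls 5 mm; fixed. This point is the centre of its inner floor, 5 mm above the bench; axes along its sides
- nut: bystander, to be left alone: hexagon-like dark steel nut, 22 mm across and 11 mm high, lying on the rack behind and between two nests
- flange: bystander, to be left alone: steel pipe flange, 90 mm across, 16 mm thick, lying on the bench
- pipe_stub: bystander, to be left alone: short steel pipe, 48 mm across, 60 mm tall, standing on the bench
- angle_offcut: bystander, to be left alone: offcut of steel angle, 120 mm long, 50 mm legs
- wire_brush: bystander, to be left alone: brush with handle, lying on the bench
- hammer: bystander, to be left alone: hammer, lying on the bench
- spray_can: bystander, to be left alone: aluminium can, 54 mm across, 110 mm tall, standing

How it is judged (in metres and radians):
On the way:
1. a card has been pulled right out of its clip's jaw while the clip still stands in its nest (((distance between card_a_tab and clip_a_grip above 0.11 m and x of card_a_tab in the frame of rack between -0.105 and 0 m and y of card_a_tab in the frame of rack between -0.175 and 0.175 m and z of card_a_tab in the frame of rack between 0.02 and 0.056 m and distance of clip_a_grip from where it was at the start of the episode below 0.008 m) or (distance between card_b_tab and clip_b_grip above 0.11 m and x of card_b_tab in the frame of rack between -0.105 and 0 m and y of card_b_tab in the frame of rack between -0.175 and 0.175 m and z of card_b_tab in the frame of rack between 0.02 and 0.056 m and distance of clip_b_grip from where it was at the start of the episode below 0.008 m) or (distance between card_c_tab and clip_c_grip above 0.11 m and x of card_c_tab in the frame of rack between -0.105 and 0 m and y of card_c_tab in the frame of rack between -0.175 and 0.175 m and z of card_c_tab in the frame of rack between 0.02 and 0.056 m and distance of clip_c_grip from where it was at the start of the episode below 0.008 m))), for 0.2 s.
At the end, for the whole second after the job is handed in: The weak clip stands upright (within about 8 degrees) on the floor of the repair tray, its card lies or stands on the rack's front shelf, and the other two clips are within 8 mm of where they started with their cards not drawn out by more than 8 mm (((x of clip_a_grip in the frame of tray_in between -0.06 and 0.06 m and y of clip_a_grip in the frame of tray_in between -0.07 and 0.07 m and z of clip_a_grip in the frame of tray_in between 0.038 and 0.054 m and angle between clip_a_grip's own z axis and vertical below 0.15 rad and x of card_a_tab in the frame of rack between -0.105 and 0 m and y of card_a_tab in the frame of rack between -0.175 and 0.175 m and z of card_a_tab in the frame of rack between 0.02 and 0.056 m and distance of card_a_tab from where it was at the start of the episode above 0.022 m and distance of each of clip_b_grip, clip_c_grip from where it was at the start of the episode below 0.008 m and distance between card_b_tab and clip_b_grip below 0.0925 m and distance between card_c_tab and clip_c_grip below 0.0925 m) or (x of clip_b_grip in the frame of tray_in between -0.06 and 0.06 m and y of clip_b_grip in the frame of tray_in between -0.07 and 0.07 m and z of clip_b_grip in the frame of tray_in between 0.038 and 0.054 m and angle between clip_b_grip's own z axis and vertical below 0.15 rad and x of card_b_tab in the frame of rack between -0.105 and 0 m and y of card_b_tab in the frame of rack between -0.175 and 0.175 m and z of card_b_tab in the frame of rack between 0.02 and 0.056 m and distance of card_b_tab from where it was at the start of the episode above 0.022 m and distance of each of clip_a_grip, clip_c_grip from where it was at the start of the episode below 0.008 m and distance between card_a_tab and clip_a_grip below 0.0925 m and distance between card_c_tab and clip_c_grip below 0.0925 m) or (x of clip_c_grip in the frame of tray_in between -0.06 and 0.06 m and y of clip_c_grip in the frame of tray_in between -0.07 and 0.07 m and z of clip_c_grip in the frame of tray_in between 0.038 and 0.054 m and angle between clip_c_grip's own z axis and vertical below 0.15 rad and x of card_c_tab in the frame of rack between -0.105 and 0 m and y of card_c_tab in the frame of rack between -0.175 and 0.175 m and z of card_c_tab in the frame of rack between 0.02 and 0.056 m and distance of card_c_tab from where it was at the start of the episode above 0.022 m and distance of each of clip_a_grip, clip_b_grip from where it was at the start of the episode below 0.008 m and distance between card_a_tab and clip_a_grip below 0.0925 m and distance between card_b_tab and clip_b_grip below 0.0925 m))); the robot touches nothing.
It fails at once if a clip is dragged or pressed against its rack with more than 18 N (a card pulled too hard) (contact force between any of clip_a, clip_b, clip_c and rack above 18 N).
It fails at once if a bystander is moved by more than 30 mm (distance of any of nut, flange, pipe_stub, angle_offcut, wire_brush, hammer, spray_can from where it was at the start of the episode above 0.03 m).
It also fails if it takes over 67 s, if anything falls off the work surface, if the arm or the gripper's body presses on something with over 40 N, if the wrist force passes 120 N, or if a joint passes its speed limit or range.

## Working session

There is one attempt and no reset: what is moved stays moved. The work goes in short steps, Python scripts to look and compute and a tool call to move; the robot and the scene stay as the last step left them, time stands still between calls to the robot, and variables do not carry over. Pictures are saved under pics/ and viewed, about 8 in all and at most 12, crops included, and the job is handed in when it is done.

Besides the shell and the picture viewer there is one more tool, called as a command line: name --argument value ..., lists and objects as JSON in quotes. move_arm: Moves the arm, as the interface text tells. Its arguments: {"type":"object","properties":{"deltas":{"type":"array"},"claw":{"type":"number"},"newtons":{"type":"number"}},"required":["deltas"]}

```bash
mkdir -p pics; cat > h.py <<'E'
import numpy as np, cv2
from workcell import get_obs, camera, job_done, grip_point_offset
def pts(c):
    z=c["range_z"]; v,u=np.mgrid[:z.shape[0],:z.shape[1]]
    P=np.stack([(u-c["cx"])/c["fx"]*z,(v-c["cy"])/c["fy"]*z,z,np.ones_like(z)],-1)@c["T"].T
    P=P[...,:3]; P[z==0]=np.nan; return P
E
python3 - <<'E'
from h import *
print(get_obs(), grip_point_offset)
t=camera("top"); s=camera("side")
np.savez("t0.npz",**t); np.savez("s0.npz",**s)
cv2.imwrite("pics/top0.png",t["color"]); cv2.imwrite("pics/side0.png",s["color"])
print(t["T"],s["T"],t["fx"])
E
```

```text
{'time': 0.0, 'q': array([-7.57451491e+01,  5.00961342e+00,  1.00322129e+01,  9.50999363e+01,
       -1.82134050e-03,  9.00002245e+01]), 'qd': array([ 1.94146319e-02,  4.96623210e-02,  5.94551442e-02,  1.44074694e-01,
        4.29401945e-05, -1.36663453e-02]), 'joint_efforts': array([-2.22994968e-03, -5.20389998e+01,  4.64802969e+01,  1.63462147e-02,
       -1.50396418e-04,  1.07417614e-05]), 'ee_pos': array([ 0.13535967, -0.5328277 ,  0.23057727]), 'tcp_rot': array([-9.00773368e+01, -1.82164192e-03, -1.65745371e+02]), 'wrist_force': array([0.17257275, 0.04291842, 0.03355942]), 'torque': array([ 0.04182467,  0.00931528, -0.07154325]), 'opening': 0.0856729133702801} 0.0187
[[-0.00303767 -0.97798319  0.20866157  0.32006187]
 [-0.99998954  0.00225721 -0.00397833  0.05088422]
 [ 0.00341975 -0.20867147 -0.97797982  1.34496878]
 [ 0.          0.          0.          1.        ]] [[-0.94856959 -0.15134651  0.27804669  0.20405777]
 [-0.31632778  0.48740946 -0.8138604   1.1752485 ]
 [-0.01234766 -0.85995712 -0.5102169   0.7865649 ]
 [ 0.          0.          0.          1.        ]] 467.28150209283194
```

View pics/top0.png

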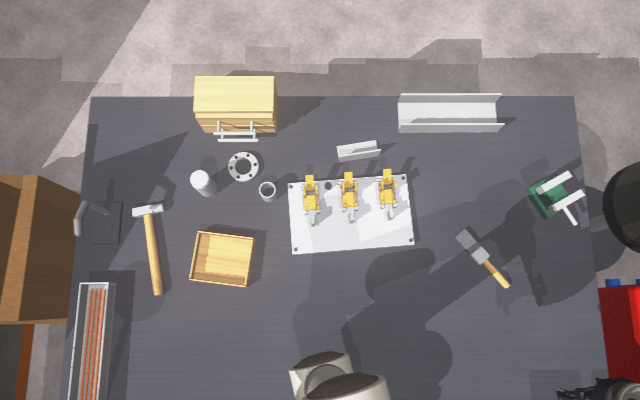

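View pics/side0.png

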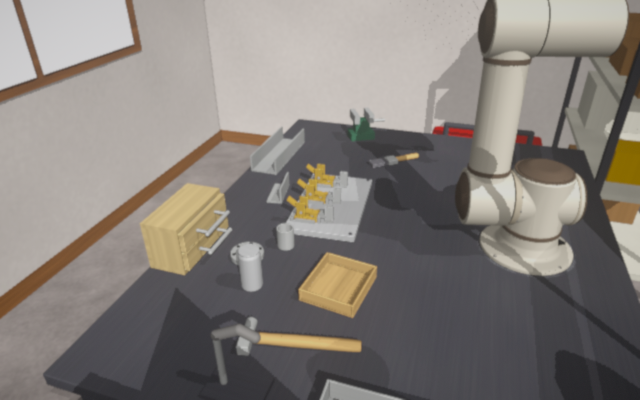

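The top view shows the rack at about (350,215), with clips at (311,195), (349,190) and (388,187) and their tabs just below. The tray is at (223,258). In the side view the rack is at (335,205) and the tray at (340,283).

```bash
python3 - <<'E'
from h import *
t=dict(np.load("t0.npz")); P=pts(t)
def reg(u0,u1,v0,v1): return P[v0:v1,u0:u1].reshape(-1,3)
R=reg(280,422,168,262)
print("bench z",np.nanmedian(reg(280,340,280,310)[:,2]))
m=(R[:,2]>0.012)&(R[:,2]<0.028)
r=cv2.minAreaRect(R[m][:,:2].astype(np.float32)*1000); print("rack",r,np.median(R[m][:,2]))
T=reg(180,262,222,295); m=(T[:,2]>0.025)&(T[:,2]<0.05)
print("tray rim",cv2.minAreaRect(T[m][:,:2].astype(np.float32)*1000),np.median(T[m][:,2]))
T2=reg(208,240,245,272);print("tray floor",np.nanmedian(T2[:,2]))
# tall blobs
z=np.nan_to_num(P[168:262,280:422,2]); k=((z>0.045)).astype(np.uint8)
n,l,st,_=cv2.connectedComponentsWithStats(k)
for i in range(1,n):
    if st[i,4]>5:
        q=P[168:262,280:422][l==i]; print(st[i],q.mean(0).round(4),q.min(0).round(4),q.max(0).round(4))
cv2.imwrite("pics/crop.png",cv2.resize(t["color"][165:262,280:422],None,fx=5,fy=5,interpolation=2))
E
```

```text
bench z -0.0017333141134221464
rack ((575.373779296875, -45.66880798339844), (211.09315490722656, 350.02001953125), 4.3951416015625) 0.01844562690946816
tray rim ((444.5920715332031, 318.240478515625), (161.12413024902344, 140.27590942382812), 82.768310546875) 0.03239389830037376
tray floor 0.003538312831773416
[ 99   0  17  34 308] [ 0.6523 -0.15    0.0623] [ 0.6036 -0.1704  0.045 ] [ 0.6925 -0.1287  0.0872]
[ 61   3  16  29 278] [ 0.6465 -0.0394  0.0634] [ 0.6098 -0.0608  0.0451] [ 0.684  -0.0197  0.0868]
[ 22   6  16  30 258] [0.6384 0.0696 0.0635] [0.5983 0.048  0.0451] [0.675  0.0909 0.0854]
[69 33  4  6 13] [ 0.5969 -0.0472  0.0469] [ 0.59   -0.0515  0.0451] [ 0.6046 -0.0426  0.0513]
[29 36  5  6 12] [0.5898 0.0661 0.0466] [0.5805 0.0595 0.0451] [0.5961 0.0709 0.0507]
[108  41   5  10  47] [ 0.5646 -0.1556  0.0645] [ 0.5537 -0.1609  0.0452] [ 0.5768 -0.1507  0.073 ]
[69 44  5 10 41] [ 0.5559 -0.0464  0.0667] [ 0.5443 -0.0519  0.0501] [ 0.5683 -0.0414  0.0756]
[30 47  4 10 34] [0.5484 0.0628 0.0676] [0.5363 0.0594 0.0516] [0.5599 0.0678 0.073 ]
```

View pics/crop.png

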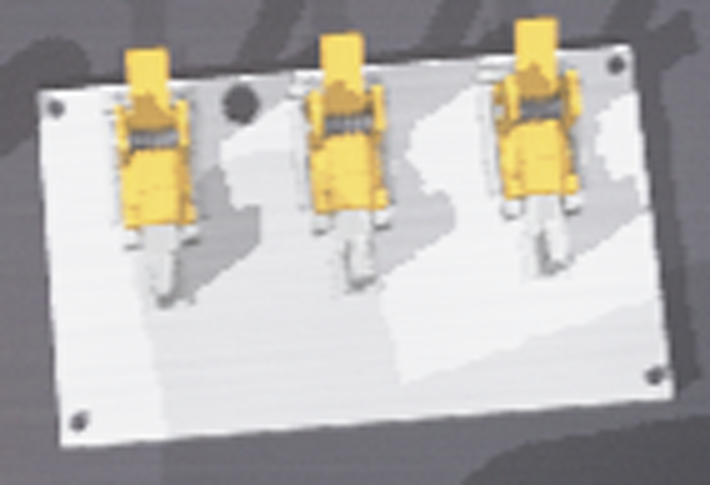

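Crop: the three tabs are just before their clips at crop pixels (165,285), (355,275) and (550,255), and the nut is at (240,103). The rack yaw is about +4.3°. Next I move above the shelf and measure with the wrist camera.

move_arm --deltas '[[[-0.04,0,-0.027,2],[-0.08,0,-0.054,4],[-0.12,0,-0.081,6],[-0.16,0,-0.108,8],[-0.2,0,-0.135,10]]]' --claw 0.05 --newtons 25

```text
time: 0.6
ee_pos: [0.2968, -0.3513, 0.231]
tcp_rot: [-90.0, -0.0, -175.9]
wrist_force: [1.4, -0.3, -0.1]
opening: 0.0503
```

move_arm --deltas '[[[-0.03,0,-0.029,0],[-0.06,0,-0.059,0],[-0.09,0,-0.088,0],[-0.121,0,-0.117,0]]]'

```text
time: 1.0
ee_pos: [0.4087, -0.2257, 0.2312]
tcp_rot: [-90.0, -0.0, -175.7]
wrist_force: [0.4, -1.2, 0.2]
opening: 0.0501
```

move_arm --deltas '[[[-0.03,0,-0.029,0],[-0.06,0,-0.059,0],[-0.09,0,-0.088,0],[-0.121,0,-0.118,0],[-0.121,0,-0.118,0]]]'

```text
time: 1.5
ee_pos: [0.522, -0.0973, 0.23]
tcp_rot: [-90.1, -0.1, -175.5]
wrist_force: [-0.5, -0.0, -0.5]
opening: 0.0498
```

```bash
python3 - <<'E'
from h import *
o=get_obs();print(o["time"],o["ee_pos"],o["tcp_rot"],o["wrist_force"],o["opening"])
w=camera("wrist"); np.savez("w0.npz",**w); cv2.imwrite("pics/w0.png",w["color"]); print(w["T"],w["fx"])
E
```

```text
1.5 [ 0.52203755 -0.09727813  0.22996351] [-9.00690445e+01 -6.18001161e-02 -1.75508654e+02] [-0.50638808 -0.0119002  -0.47570823] 0.04984885536608853
[[ 0.0783442  -0.94501956 -0.31749051  0.6033828 ]
 [-0.99692529 -0.0747343  -0.02355328 -0.09031164]
 [-0.00146912  0.31835958 -0.94796889  0.37236319]
 [ 0.          0.          0.          1.        ]] 297.0472904807198
```

View pics/w0.png

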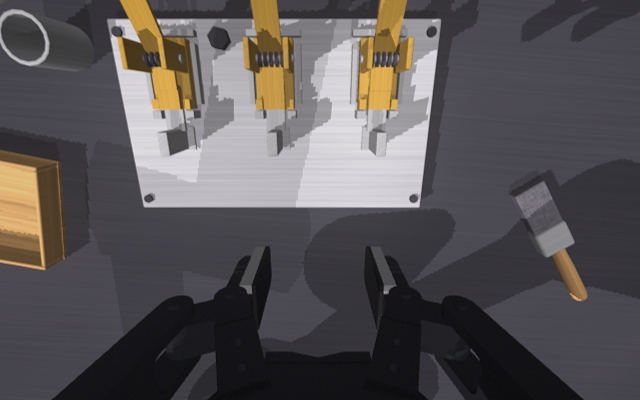

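The wrist view shows the three tabs at (172,143), (274,143) and (377,143), the whole rack, and the fingers at the bottom.

```bash
cat > m.py <<'E'
from h import *
def meas(w,out=True):
    P=pts(w); z=np.nan_to_num(P[:260,100:450,2]); Q=P[:260,100:450]
    m=(z>0.012)&(z<0.026); k=np.zeros_like(z,np.uint8);k[m]=1
    n,l,st,_=cv2.connectedComponentsWithStats(k); i=1+st[1:,4].argmax()
    q=Q[l==i]; r=cv2.minAreaRect(q[:,:2].astype(np.float32)*1000); print("rack",r,"z",np.median(q[:,2]))
    k=(z>0.055).astype(np.uint8); n,l,st,_=cv2.connectedComponentsWithStats(k)
    yaw=np.radians(4.3);R=np.array([[np.cos(yaw),-np.sin(yaw)],[np.sin(yaw),np.cos(yaw)]])
    for i in range(1,n):
        if st[i,4]<15: continue
        q=Q[l==i]; x=q[:,:2]@R; zt=np.percentile(q[:,2],90); top=q[:,2]>zt-0.006
        c=(x[top].min(0)+x[top].max(0))/2
        print(st[i],"ztop",zt.round(4),"topcentre world",(R@c).round(4),"rackaxes ext",(x[top].max(0)-x[top].min(0)).round(4))
E
python3 - <<'E'
from m import *
meas(dict(np.load("w0.npz")))
E
```

```text
rack ((575.8032836914062, -46.01084899902344), (209.36927795410156, 350.7643127441406), 4.516539573669434) z 0.019806580531686158
[  20    0   60   71 1871] ztop 0.0809 topcentre world [0.6449 0.065 ] rackaxes ext [0.0533 0.032 ]
[ 150    0   32   64 1307] ztop 0.0793 topcentre world [ 0.6733 -0.0383] rackaxes ext [0.0121 0.0221]
[ 263    0   44   71 1705] ztop 0.081 topcentre world [ 0.6613 -0.1449] rackaxes ext [0.0533 0.0313]
[ 17  36  28  35 672] ztop 0.082 topcentre world [0.6294 0.0858] rackaxes ext [0.0257 0.0065]
[142  36  14  35 361] ztop 0.0823 topcentre world [ 0.6379 -0.0237] rackaxes ext [0.0254 0.0054]
[179  36  12  35 297] ztop 0.0824 topcentre world [ 0.6406 -0.0584] rackaxes ext [0.0256 0.0051]
[298  36  16  35 409] ztop 0.0822 topcentre world [ 0.6492 -0.1679] rackaxes ext [0.0257 0.0056]
[43 51  6 13 52] ztop 0.0577 topcentre world [0.6289 0.0795] rackaxes ext [0.0107 0.0048]
[157  50   4  14  44] ztop 0.0576 topcentre world [ 0.6378 -0.03  ] rackaxes ext [0.0116 0.0034]
[174  51   4  13  40] ztop 0.0574 topcentre world [ 0.6388 -0.0466] rackaxes ext [0.0106 0.003 ]
[293  52   4  12  35] ztop 0.0579 topcentre world [ 0.6473 -0.1615] rackaxes ext [0.0096 0.0028]
[ 57 130  20  25 406] ztop 0.0713 topcentre world [0.5494 0.0621] rackaxes ext [0.0234 0.0116]
[167 130  13  25 286] ztop 0.0712 topcentre world [ 0.5582 -0.0473] rackaxes ext [0.0231 0.0103]
[273 130  14  25 307] ztop 0.0716 topcentre world [ 0.5669 -0.1567] rackaxes ext [0.023  0.0104]
[140 246  31  14 289] ztop 0.2492 topcentre world [ 0.5291 -0.0645] rackaxes ext [0.0053 0.0134]
[265 246  31  14 290] ztop 0.2489 topcentre world [ 0.5339 -0.1269] rackaxes ext [0.0052 0.013 ]
```

move_arm --deltas '[[[-0.019,0.02,0.031,0],[-0.038,0.05,0.063,0],[-0.038,0.09,0.063,0],[-0.038,0.12,0.063,0],[-0.038,0.12,0.063,0]]]'

```text
time: 2.05
ee_pos: [0.5595, -0.1611, 0.1066]
tcp_rot: [-90.1, -0.4, -175.8]
wrist_force: [-1.3, 0.3, 0.0]
opening: 0.0503
```

```bash
python3 - <<'E'
from h import *
o=get_obs();print(o["time"],o["ee_pos"],o["tcp_rot"],o["wrist_force"],o["opening"])
w=camera("wrist"); P=pts(w); cv2.imwrite("pics/w1.png",w["color"])
z=P[...,2]
for lo,hi in((0.06,0.08),(0.1,0.16)):
    k=((z>lo)&(z<hi)).astype(np.uint8); k[:100]=0
    n,l,st,_=cv2.connectedComponentsWithStats(k)
    for i in range(1,n):
        if st[i,4]>80: q=P[l==i]; print(lo,st[i],q.mean(0).round(4),q.min(0).round(4),q.max(0).round(4))
E
```

```text
2.05 [ 0.55951271 -0.16112562  0.10661144] [ -90.14537327   -0.42520972 -175.8310894 ] [-1.25791241  0.32385712  0.00852326] 0.050323550915503806
0.06 [ 79 100  29  11 262] [ 0.6283 -0.0267  0.0705] [ 0.6252 -0.0281  0.0601] [ 0.631  -0.0251  0.08  ]
0.06 [145 100  21  11 185] [ 0.6308 -0.0615  0.0704] [ 0.6279 -0.0624  0.06  ] [ 0.6335 -0.0602  0.0798]
0.06 [306 197  15  40 583] [ 0.5681 -0.1568  0.07  ] [ 0.5543 -0.1623  0.0604] [ 0.5789 -0.1513  0.0726]
0.06 [134 198  30  39 862] [ 0.5593 -0.0491  0.0683] [ 0.5459 -0.0539  0.06  ] [ 0.5705 -0.0415  0.0722]
0.1 [ 160  246  112   83 2884] [ 0.5647 -0.1283  0.1416] [ 0.5465 -0.1365  0.1094] [ 0.5721 -0.103   0.16  ]
0.1 [ 364  246  111   83 2930] [ 0.5694 -0.1918  0.1418] [ 0.5503 -0.2164  0.1084] [ 0.5776 -0.1841  0.16  ]
```

View pics/w1.png

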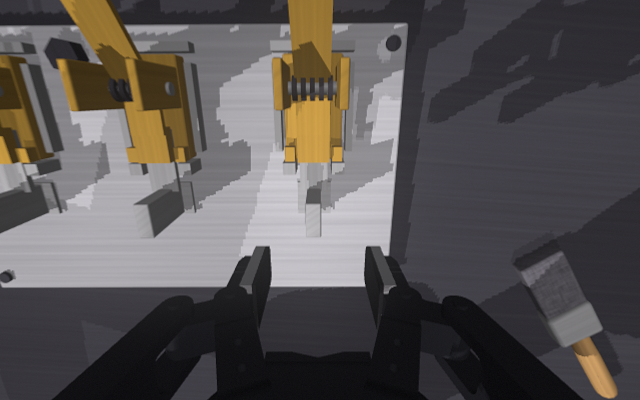

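Tab C's top is at (313,220), between the open fingers at (265,270) and (370,270). I let the arm settle before correcting.

move_arm --deltas '[[[0,0,0,0],[0,0,0,0],[0,0,0,0]]]'

```text
time: 2.4
ee_pos: [0.5632, -0.1609, 0.1133]
tcp_rot: [-89.9, 0.2, -175.7]
wrist_force: [0.4, 0.3, 0.2]
opening: 0.0498
```

```bash
cat > o.py <<'E'
from h import *
o=get_obs();print(o["time"],o["ee_pos"].round(4),o["tcp_rot"].round(2),o["wrist_force"].round(2),o["torque"].round(2),o["opening"])
E
cat > f.py <<'E'
from h import *
w=camera("wrist"); P=pts(w); z=P[...,2]
for lo,hi in((0.065,0.08),(0.1,0.16)):
    k=((z>lo)&(z<hi)).astype(np.uint8); k[:150]=0
    n,l,st,_=cv2.connectedComponentsWithStats(k)
    for i in range(1,n):
        if st[i,4]>80: q=P[l==i]; print(lo,st[i],q.mean(0).round(4),q.min(0).round(4),q.max(0).round(4))
E
python3 o.py; python3 f.py
```

```text
2.4 [ 0.5632 -0.1609  0.1133] [-8.9940e+01  1.5000e-01 -1.7574e+02] [0.44 0.25 0.19] [ 0.04  0.01 -0.  ] 0.04983676649836716
0.065 [141 203  24  36 651] [ 0.5588 -0.0486  0.0698] [ 0.5454 -0.0536  0.065 ] [ 0.5703 -0.0414  0.0733]
0.065 [306 202  15  36 521] [ 0.5675 -0.1569  0.0705] [ 0.5547 -0.1625  0.0652] [ 0.5789 -0.1513  0.0727]
0.065 [  0 212   9  27 123] [0.5442 0.0569 0.0671] [0.5375 0.0549 0.065 ] [0.5556 0.0591 0.0707]
0.1 [ 216  246   56   83 1981] [ 0.5668 -0.1314  0.1414] [ 0.5501 -0.1362  0.1153] [ 0.5748 -0.1207  0.1599]
0.1 [ 364  246   56   83 1988] [ 0.571  -0.1881  0.1415] [ 0.5538 -0.1983  0.1155] [ 0.5798 -0.1839  0.16  ]
```

move_arm --deltas '[[[-0.002,0.015,-0.004,0],[-0.002,0.035,-0.004,0],[-0.002,0.055,-0.004,0],[-0.002,0.068,-0.004,0],[-0.002,0.072,-0.004,0]]]'

```text
time: 2.95
ee_pos: [0.5633, -0.156, 0.0371]
tcp_rot: [-90.1, -0.1, -175.7]
wrist_force: [0.2, 1.2, -0.1]
opening: 0.0497
```

move_arm --deltas '[[[0,0,0,0],[0,0,0,0],[0,0,0,0],[0,0,0,0]]]'

```text
time: 3.35
ee_pos: [0.5646, -0.1567, 0.0401]
tcp_rot: [-90.0, 0.1, -175.7]
wrist_force: [0.2, 0.4, 0.4]
opening: 0.0498
```

```bash
python3 o.py
```

```text
3.35 [ 0.5646 -0.1567  0.0401] [-8.9980e+01  7.0000e-02 -1.7575e+02] [0.23 0.43 0.41] [-0.01 -0.02 -0.01] 0.0498378634331663
```

move_arm --deltas '[[[0,0.004,0,0],[0,0.007,0,0],[0,0.007,0,0]]]'

```text
time: 3.65
ee_pos: [0.5638, -0.1565, 0.0316]
tcp_rot: [-90.0, -0.0, -175.7]
wrist_force: [-0.8, -1.1, -0.8]
opening: 0.0502
```

move_arm --deltas '[[[0,0,0,0],[0,0,0,0],[0,0,0,0],[0,0,0,0],[0,0,0,0]]]' --claw 0.0 --newtons 25

```text
time: 4.15
ee_pos: [0.5643, -0.1566, 0.0324]
tcp_rot: [-90.0, 0.0, -175.8]
wrist_force: [-0.1, -0.2, 0.7]
opening: 0.0095
```

```bash
python3 o.py
```

```text
4.15 [ 0.5643 -0.1566  0.0324] [-8.9990e+01  1.0000e-02 -1.7575e+02] [-0.11 -0.18  0.69] [-0.15  0.   -0.03] 0.009545758549517154
```

move_arm --deltas '[[[0.0003,0,0,0],[0.0006,0,0,0],[0.0009,0,0,0],[0.0009,0,0,0]]]'

```text
time: 4.55
ee_pos: [0.5635, -0.1565, 0.0324]
tcp_rot: [-90.0, 0.0, -175.7]
wrist_force: [3.4, -0.6, -1.2]
opening: 0.0096
```

```bash
python3 o.py
```

```text
4.55 [ 0.5635 -0.1565  0.0324] [-9.0000e+01  3.0000e-02 -1.7574e+02] [ 3.44 -0.55 -1.17] [ 0.   -0.48  0.02] 0.009586312719135036
```

move_arm --deltas '[[[0.0003,0,0,0],[0.0006,0,0,0],[0.0006,0,0,0]]]'

```text
time: 4.85
ee_pos: [0.5628, -0.1566, 0.0324]
tcp_rot: [-90.0, 0.0, -175.7]
wrist_force: [2.8, 0.3, 0.0]
opening: 0.0098
```

move_arm --deltas '[[[0.0003,0,0,0],[0.0003,0,0,0]]]'

```text
time: 5.05
ee_pos: [0.5626, -0.1567, 0.0324]
tcp_rot: [-90.0, 0.0, -175.7]
wrist_force: [4.7, 0.2, 0.5]
opening: 0.01
```

move_arm --deltas '[[[0.0003,0,0,0],[0.0005,0,0,0],[0.0005,0,0,0]]]'

```text
time: 5.35
ee_pos: [0.562, -0.1567, 0.0323]
tcp_rot: [-90.0, 0.0, -175.7]
wrist_force: [2.8, -0.8, 0.2]
opening: 0.0096
```

move_arm --deltas '[[[0.0003,0,0,0],[0.0003,0,0,0]]]'

```text
time: 5.55
ee_pos: [0.5617, -0.1567, 0.0324]
tcp_rot: [-90.0, 0.0, -175.7]
wrist_force: [3.8, 0.3, 0.9]
opening: 0.009
```

move_arm --deltas '[[[0.0003,0,0,0],[0.0006,0,0,0],[0.0006,0,0,0]]]'

```text
time: 5.85
ee_pos: [0.561, -0.1568, 0.0323]
tcp_rot: [-90.0, 0.0, -175.7]
wrist_force: [2.7, 0.1, 1.8]
opening: 0.0094
```

move_arm --deltas '[[[0.0003,0,0,0],[0.0006,0,0,0],[0.0006,0,0,0]]]'

```text
time: 6.15
ee_pos: [0.5604, -0.1568, 0.0324]
tcp_rot: [-90.0, 0.0, -175.7]
wrist_force: [3.6, 0.1, 2.2]
opening: 0.0094
```

move_arm --deltas '[[[0.0005,0,0,0],[0.001,0,0,0],[0.0015,0,0,0],[0.002,0,0,0],[0.002,0,0,0]]]'

```text
time: 6.65
ee_pos: [0.5583, -0.157, 0.0323]
tcp_rot: [-90.0, -0.0, -175.7]
wrist_force: [3.1, 0.1, 2.1]
opening: 0.0099
```

```bash
python3 - <<'E'
from h import *
w=camera("wrist"); P=pts(w); np.savez("w2.npz",**w)
z=P[...,2]; cv2.imwrite("pics/w2.png",w["color"])
E
python3 o.py
```

```text
6.7 [ 0.5583 -0.157   0.0323] [ -90.     -0.   -175.75] [3.81 0.02 2.02] [ 0.02 -0.87 -0.03] 0.009786629045886683
```

View pics/w2.png

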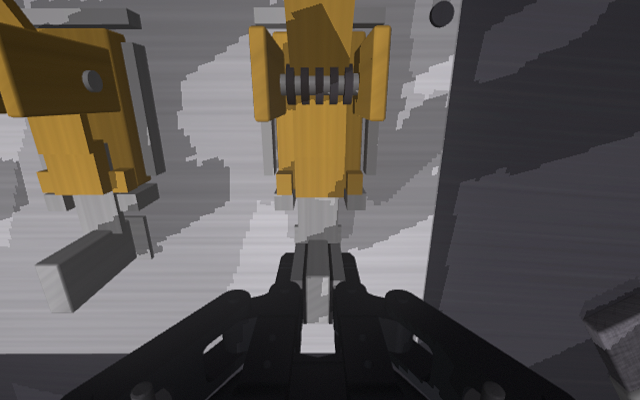

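The wrist view shows the pads holding the tab at (318,300) and the clip body at (320,110). I compare the positions of tab and clip to rule out slip.

```bash
python3 - <<'E'
from h import *
w=dict(np.load("w2.npz")); P=pts(w); z=P[...,2]
def rep(n,m): q=P[m]; print(n,m.sum(),np.percentile(q,2,axis=0).round(4),np.percentile(q,98,axis=0).round(4))
m=np.zeros(z.shape,bool); m[20:125,245:285]=1; rep("cheekL",m&(z>0.079)&(z<0.084))
m[:]=0; m[20:125,358:392]=1; rep("cheekR",m&(z>0.079)&(z<0.084))
m[:]=0; m[240:360,295:340]=1; rep("tab",m&(z>0.068)&(z<0.075))
d=dict(np.load("w0.npz")); P=pts(d); z=P[...,2]
m=np.zeros(z.shape,bool); m[30:75,345:420]=1; mm=m&(z>0.079)&(z<0.084); mm&=(P[...,1]<-0.164); rep("old cheekR",mm)
m[:]=0; m[125:160,360:395]=1; rep("old tab",m&(z>0.068)&(z<0.075))
E
```

```text
cheekL 1711 [ 0.633  -0.1359  0.0795] [ 0.6573 -0.1301  0.0832]
cheekR 1713 [ 0.6355 -0.1704  0.0796] [ 0.66   -0.1646  0.0831]
tab 1705 [ 0.549  -0.1631  0.0684] [ 0.5724 -0.1478  0.0736]
old cheekR 200 [ 0.637  -0.1706  0.0793] [ 0.6616 -0.1648  0.0832]
old tab 245 [ 0.5557 -0.1618  0.0688] [ 0.5781 -0.1516  0.0723]
```

The tab has moved 6 mm and the clip only 1.5 mm (its nest play) at about 3–4 N, so this is the weak clip. I pull the card right out.

move_arm --deltas '[[[0.002,0,0,0],[0.004,0,0,0],[0.006,0,0,0],[0.009,0,0,0],[0.012,0,0,0]]]'

```text
time: 7.2
ee_pos: [0.546, -0.1579, 0.0322]
tcp_rot: [-90.0, -0.0, -175.7]
wrist_force: [3.6, 0.9, 1.5]
opening: 0.0094
```

move_arm --deltas '[[[0.003,0,0,0],[0.006,0,0,0],[0.009,0,0,0],[0.013,0,0,0],[0.017,0,0,0]]]'

```text
time: 7.7
ee_pos: [0.5286, -0.1591, 0.0318]
tcp_rot: [-90.0, -0.1, -175.7]
wrist_force: [0.4, 0.1, -1.2]
opening: 0.0098
```

move_arm --deltas '[[[0.004,0,0,0],[0.008,0,0,0],[0.012,0,0,0],[0.016,0,0,0],[0.018,0,0,0]]]'

```text
time: 8.2
ee_pos: [0.5112, -0.1605, 0.0324]
tcp_rot: [-90.0, 0.0, -175.7]
wrist_force: [-0.1, 1.0, -0.8]
opening: 0.0095
```

```bash
python3 o.py
```

```text
8.2 [ 0.5112 -0.1605  0.0324] [ -90.      0.   -175.75] [-0.1   0.95 -0.84] [ 0.01 -0.01 -0.05] 0.009549584126510866
```

move_arm --deltas '[[[0,0,0,0],[0,0,0,0],[0,0,0,0],[0,0,0,0]]]' --claw 0.065

```text
time: 8.6
ee_pos: [0.5117, -0.1605, 0.0323]
tcp_rot: [-90.0, 0.0, -175.7]
wrist_force: [0.1, 0.5, 0.3]
opening: 0.0643
```

move_arm --deltas '[[[0,-0.01,0,0],[0,-0.03,0,0],[0,-0.06,0,0],[0,-0.1,0,0]]]'

```text
time: 9.0
ee_pos: [0.5107, -0.1602, 0.1327]
tcp_rot: [-90.1, -0.1, -175.7]
wrist_force: [0.6, -0.3, -0.2]
opening: 0.0649
```

move_arm --deltas '[[[-0.035,0,0,0],[-0.075,0,0,0],[-0.11,0,0,0],[-0.13,0,0,0],[-0.136,0,0,0]]]'

```text
time: 9.5
ee_pos: [0.6487, -0.15, 0.132]
tcp_rot: [-90.0, -0.0, -175.7]
wrist_force: [-0.2, -0.8, 0.4]
opening: 0.0655
```

move_arm --deltas '[[[0,0,0,0],[0,0,0,0],[0,0,0,0],[0,0,0,0]]]'

```text
time: 9.9
ee_pos: [0.6466, -0.1506, 0.1329]
tcp_rot: [-90.0, 0.0, -175.8]
wrist_force: [-0.6, 0.1, -0.2]
opening: 0.0646
```

```bash
python3 o.py; python3 - <<'E'
from h import *
t=camera("top"); P=pts(t); z=P[...,2]
s=camera("side"); np.savez("s1.npz",**s)
w=camera("wrist")
a=cv2.resize(s["color"][150:250,270:390],(600,500)); cv2.imwrite("pics/a.png",np.vstack([a[:,:]])); cv2.imwrite("pics/w3.png",w["color"]);np.savez("w3.npz",**w)
E
```

```text
9.9 [ 0.6466 -0.1506  0.1329] [-8.9990e+01  3.0000e-02 -1.7577e+02] [-0.61  0.07 -0.15] [ 0.01  0.02 -0.01] 0.06456093469193903
```

View pics/a.png

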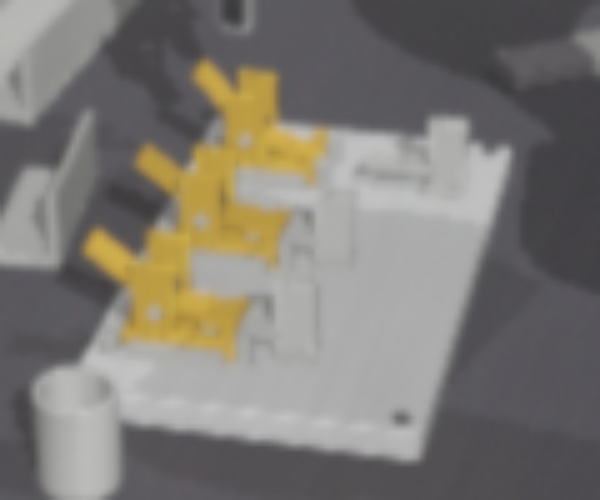

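The pulled card stands clear on the shelf at crop (450,160), and all three clips are still in their nests. I check the cheek positions under the gripper.

```bash
python3 - <<'E'
from h import *
w=dict(np.load("w3.npz")); P=pts(w); z=P[...,2]; x=P[...,0]; y=P[...,1]
k=((z>0.078)&(z<0.085)&(y<-0.11)&(y>-0.19)&(x<0.668)).astype(np.uint8)
n,l,st,_=cv2.connectedComponentsWithStats(k)
for i in range(1,n):
    if st[i,4]>100: q=P[l==i]; print(st[i],np.percentile(q,2,axis=0).round(4),np.percentile(q,98,axis=0).round(4))
print("handle top",np.nanmax(z[(y<-0.13)&(y>-0.17)&(x>0.665)&(x<0.75)&(z<0.12)]))
E
```

```text
[290 203   8  36 259] [ 0.633  -0.1359  0.0791] [ 0.6582 -0.1301  0.083 ]
[339 203   8  35 254] [ 0.6362 -0.1707  0.0789] [ 0.6608 -0.1648  0.083 ]
handle top 0.09251560444270668
```

move_arm --deltas '[[[0,0.02,0,0],[0,0.05,0,0],[0,0.075,0,0],[0,0.085,0,0],[0,0.087,0,0]]]'

```text
time: 10.55
ee_pos: [0.6464, -0.1502, 0.0442]
tcp_rot: [-90.0, -0.1, -175.7]
wrist_force: [0.1, 0.1, -0.1]
opening: 0.0648
```

move_arm --deltas '[[[0,0,0,0],[0,0,0,0],[0,0,0,0]]]'

```text
time: 10.85
ee_pos: [0.6479, -0.1505, 0.0468]
tcp_rot: [-90.0, 0.1, -175.7]
wrist_force: [-0.2, 0.2, 0.4]
opening: 0.0649
```

move_arm --deltas '[[[0,0,0,0],[0,0,0,0],[0,0,0,0],[0,0,0,0],[0,0,0,0]]]' --claw 0.0 --newtons 40

```text
time: 11.35
ee_pos: [0.6475, -0.1505, 0.046]
tcp_rot: [-90.0, 0.1, -175.7]
wrist_force: [0.7, -0.4, 6.0]
opening: 0.0396
```

```bash
python3 o.py
```

```text
11.35 [ 0.6475 -0.1505  0.046 ] [-8.9980e+01  6.0000e-02 -1.7575e+02] [ 0.67 -0.4   5.97] [ 0.02  0.02 -0.05] 0.039586459032392884
```

move_arm --deltas '[[[0,-0.003,0,0],[0,-0.008,0,0],[0,-0.018,0,0],[0,-0.035,0,0],[0,-0.055,0,0]]]'

```text
time: 11.85
ee_pos: [0.6461, -0.1501, 0.0998]
tcp_rot: [-90.0, -0.2, -175.7]
wrist_force: [-0.2, -0.1, -4.0]
opening: 0.0395
```

move_arm --deltas '[[[0,-0.02,0,0],[0,-0.045,0,0],[0,-0.065,0,0],[0,-0.075,0,0],[0,-0.075,0,0]]]'

```text
time: 12.35
ee_pos: [0.6474, -0.1504, 0.1765]
tcp_rot: [-90.0, 0.1, -175.7]
wrist_force: [0.1, -1.4, -3.4]
opening: 0.0396
```

```bash
python3 o.py; python3 - <<'E'
from h import *
s=camera("side"); cv2.imwrite("pics/b.png",cv2.resize(s["color"][90:310,200:420],(660,660)[:1]+(600,)))
E
```

```text
12.35 [ 0.6474 -0.1504  0.1765] [-8.9970e+01  8.0000e-02 -1.7574e+02] [ 0.13 -1.35 -3.36] [ 0.01 -0.08 -0.04] 0.03957833564781172
```

View pics/b.png

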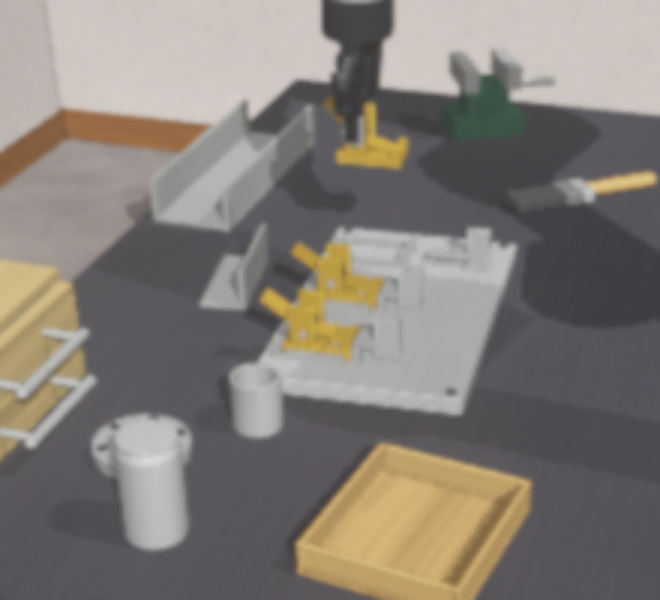

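The clip hangs level in the gripper at (372,150), and the card stands at (478,250). Carrying the clip to the tray.

move_arm --deltas '[[[0.006,0,-0.018,0],[0.016,0,-0.048,0],[0.028,0,-0.085,0],[0.04,0,-0.123,0],[0.052,0,-0.16,0]]]'

```text
time: 12.9
ee_pos: [0.5819, 0.0066, 0.1734]
tcp_rot: [-90.0, -0.2, -175.8]
wrist_force: [0.4, 1.0, -3.0]
opening: 0.0393
```

move_arm --deltas '[[[0.01,0,-0.032,0],[0.02,0,-0.064,0],[0.03,0,-0.096,0],[0.04,0,-0.128,0],[0.051,0,-0.16,0]]]'

```text
time: 13.4
ee_pos: [0.5349, 0.0856, 0.175]
tcp_rot: [-91.9, -0.1, -171.8]
wrist_force: [1.2, 0.1, -3.1]
opening: 0.0397
```

move_arm --deltas '[[[0.012,0,-0.037,0],[0.024,0,-0.075,0],[0.036,0,-0.112,0],[0.046,0,-0.145,0],[0.051,0,-0.16,0]]]'

```text
time: 13.9
ee_pos: [0.4913, 0.1249, 0.1802]
tcp_rot: [-94.0, -0.1, -167.9]
wrist_force: [0.6, 0.4, -3.9]
opening: 0.0396
```

move_arm --deltas '[[[0,0,0,3],[0,0,0,7],[0,0,0,11.5],[0,0,0,11.5],[0,0,0,11.5]]]'

```text
time: 14.4
ee_pos: [0.496, 0.0702, 0.18]
tcp_rot: [-96.1, -1.0, -175.3]
wrist_force: [-0.1, -0.4, -2.7]
opening: 0.0398
```

```bash
python3 o.py; python3 - <<'E'
from h import *
w=camera("wrist"); cv2.imwrite("pics/w4.png",w["color"]); P=pts(w); z=P[...,2]
k=((z>0.025)&(z<0.042)&(P[...,1]>0.2)&(P[...,1]<0.42)&(P[...,0]<.56)).astype(np.uint8)
n,l,st,_=cv2.connectedComponentsWithStats(k)
for i in range(1,n):
    if st[i,4]>60: q=P[l==i]; print(st[i],np.percentile(q,1,axis=0).round(4),np.percentile(q,99,axis=0).round(4))
E
```

```text
14.4 [0.496  0.0702 0.18  ] [ -96.09   -0.99 -175.35] [-0.1  -0.42 -2.67] [-0.18 -0.05 -0.01] 0.03976390778478323
[  35  124  151  147 4160] [0.3698 0.2312 0.0252] [0.5229 0.4017 0.036 ]
```

View pics/w4.png

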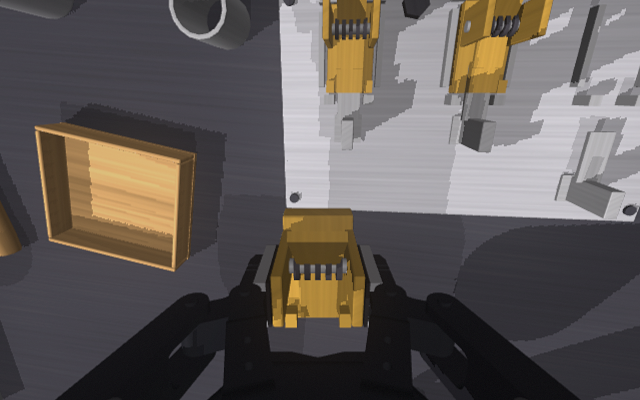

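The wrist view shows the clip still held at (318,265) and the tray at (115,195). The arm stopped short, probably at the last joint's limit.

```bash
python3 - <<'E'
from h import *
print(get_obs()["q"].round(2))
E
```

```text
[  4.64  -1.61  -2.53  90.07   6.09 179.94]
```

move_arm --deltas '[[[0,0,0,-8],[0,0,0,-16],[0,0,0,-24],[0,0,0,-32],[0,0,0,-40]]]'

```text
time: 14.95
ee_pos: [0.4959, 0.0716, 0.18]
tcp_rot: [-95.3, 3.2, -135.1]
wrist_force: [-0.6, -0.1, -3.4]
opening: 0.0396
```

```bash
python3 o.py; python3 - <<'E'
from h import *
print(get_obs()["q"].round(2))
E
```

```text
14.95 [0.4959 0.0716 0.18  ] [ -95.3     3.19 -135.07] [-0.62 -0.07 -3.38] [-0.14 -0.05 -0.01] 0.039638031864249926
[  4.75  -1.6   -2.53  90.07   6.1  139.61]
```

The last joint hit its 180° limit, and the commanded pose now leans 6° towards +y. I'll place the clip turned 90°, so the lean lies about the pinch axis and the clip can pivot flat. The turn comes first.

move_arm --deltas '[[[0,0,0,-8],[0,0,0,-16],[0,0,0,-24],[0,0,0,-32],[0,0,0,-38]]]'

```text
time: 15.45
ee_pos: [0.4959, 0.0716, 0.18]
tcp_rot: [-92.2, 5.8, -97.0]
wrist_force: [-0.6, 0.5, -3.8]
opening: 0.0394
```

```bash
cat > go.py <<'E'
import sys
from h import *
from scipy.spatial.transform import Rotation as Ro
o=get_obs(); R=Ro.from_euler("xyz",o["tcp_rot"],degrees=True)
tgt=np.array([float(a) for a in sys.argv[1:4]])
print(o["time"],o["ee_pos"].round(4),o["tcp_rot"].round(2),"q",o["q"].round(1),"tool y",R.apply([0,1,0]).round(3),"tool delta",R.inv().apply(tgt-o["ee_pos"]).round(4),"F",o["wrist_force"].round(2),o["opening"])
E
python3 go.py 0.446 0.332 0.18;
```

```text
15.45 [0.4959 0.0716 0.18  ] [-92.22   5.77 -97.04] q [  4.7  -1.6  -2.5  90.1   6.1 101.6] tool y [-0.026  0.104 -0.994] tool delta [-0.2511  0.0285 -0.0804] F [-0.61  0.52 -3.75] 0.03939239885364185
```

move_arm --deltas '[[[-0.015,0.002,-0.005,0],[-0.04,0.005,-0.013,0],[-0.07,0.008,-0.022,0],[-0.1,0.011,-0.032,0],[-0.126,0.014,-0.04,0]]]'

```text
time: 15.95
ee_pos: [0.4715, 0.2037, 0.1804]
tcp_rot: [-92.2, 5.8, -97.4]
wrist_force: [0.6, -0.4, -3.1]
opening: 0.0396
```

move_arm --deltas '[[[-0.03,0.003,-0.01,0],[-0.06,0.007,-0.02,0],[-0.09,0.01,-0.03,0],[-0.115,0.013,-0.037,0],[-0.125,0.014,-0.04,0]]]'

```text
time: 16.45
ee_pos: [0.4472, 0.334, 0.1802]
tcp_rot: [-92.3, 5.8, -97.3]
wrist_force: [-0.1, -0.1, -3.1]
opening: 0.0393
```

move_arm --deltas '[[[0,0,0,0],[0,0,0,0],[0,0,0,0]]]'

```text
time: 16.75
ee_pos: [0.4485, 0.3306, 0.1805]
tcp_rot: [-92.2, 5.7, -97.5]
wrist_force: [0.1, 0.0, -3.6]
opening: 0.0392
```

```bash
python3 go.py 0.446 0.332 0.06
```

```text
16.75 [0.4485 0.3306 0.1805] [-92.25   5.74 -97.49] q [ 33.4   3.    2.1  87.1   5.8 130.9] tool y [-0.026  0.104 -0.994] tool delta [0.011  0.12   0.0021] F [ 0.1   0.05 -3.61] 0.039242137758867014
```

Down to z 0.06, then slowly to contact.

move_arm --deltas '[[[0.002,0.02,0,0],[0.005,0.055,0.001,0],[0.009,0.09,0.002,0],[0.011,0.112,0.002,0],[0.011,0.12,0.002,0]]]'

```text
time: 17.25
ee_pos: [0.4448, 0.3311, 0.0574]
tcp_rot: [-92.4, 5.6, -97.5]
wrist_force: [-0.1, 0.6, -3.4]
opening: 0.0397
```

move_arm --deltas '[[[0,0.002,0,0],[0,0.006,0,0],[0,0.011,0,0],[0.001,0.016,0,0],[0.001,0.018,0,0]]]'

```text
time: 17.75
ee_pos: [0.4451, 0.3337, 0.0418]
tcp_rot: [-92.3, 5.8, -97.4]
wrist_force: [-0.4, 0.0, -3.6]
opening: 0.0399
```

```bash
python3 go.py 0.446 0.332 0.036; python3 - <<'E'
from h import *
s=camera("side"); cv2.imwrite("pics/c.png",cv2.resize(s["color"][190:320,270:400],(600,600)))
E
```

```text
17.75 [0.4451 0.3337 0.0418] [-92.26   5.75 -97.45] q [ 33.9   4.3 -11.9  71.7   5.8 131.3] tool y [-0.026  0.104 -0.994] tool delta [0.0021 0.0055 0.0013] F [-0.44  0.01 -3.61] 0.03993290004529888
```

View pics/c.png

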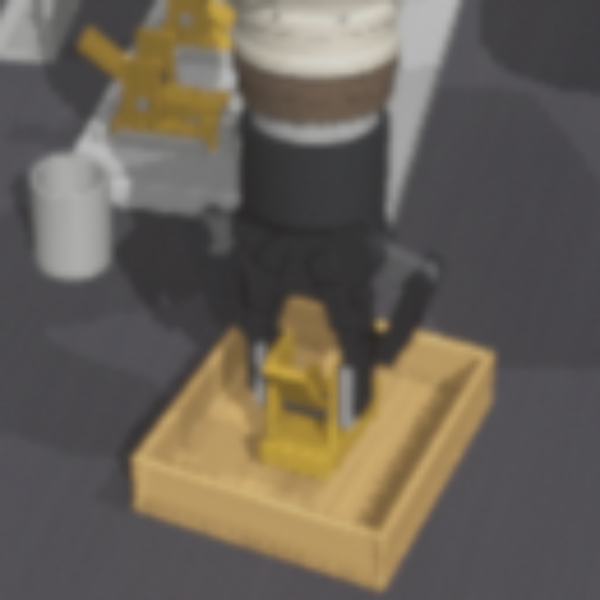

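The clip is inside the tray at (305,400), with the walls clear all round.

move_arm --deltas '[[[0,0.002,0,0],[0,0.004,0,0],[0,0.006,0,0],[0,0.006,0,0]]]'

```text
time: 18.2
ee_pos: [0.4451, 0.3344, 0.0363]
tcp_rot: [-92.2, 5.8, -97.4]
wrist_force: [-0.5, -0.2, -0.9]
opening: 0.0392
```

move_arm --deltas '[[[0,0.001,0,0],[0,0.002,0,0],[0,0.002,0,0]]]' --newtons 20

```text
time: 18.5
ee_pos: [0.4454, 0.3352, 0.0355]
tcp_rot: [-92.2, 5.9, -97.4]
wrist_force: [-2.3, 0.3, 6.7]
opening: 0.0398
```

move_arm --deltas '[[[0,0.001,0,0],[0,0.002,0,0],[0,0.002,0,0]]]'

```text
time: 18.8
ee_pos: [0.4456, 0.3363, 0.0343]
tcp_rot: [-92.1, 6.0, -97.4]
wrist_force: [-3.7, 4.6, 11.1]
opening: 0.0398
```

move_arm --deltas '[[[0,0,0,0],[0,0,0,0],[0,0,0,0],[0,0,0,0],[0,0,0,0]]]' --claw 0.06

```text
time: 19.3
ee_pos: [0.4449, 0.3347, 0.0319]
tcp_rot: [-92.3, 5.7, -97.5]
wrist_force: [0.2, 0.6, 0.5]
opening: 0.0602
```

move_arm --deltas '[[[0,-0.01,0,0],[0,-0.03,0,0],[0,-0.06,0,0],[0,-0.1,0,0],[0,-0.14,0,0]]]'

```text
time: 19.8
ee_pos: [0.4482, 0.3197, 0.1732]
tcp_rot: [-92.3, 5.8, -97.5]
wrist_force: [0.6, -0.8, -0.3]
opening: 0.0599
```

```bash
python3 o.py; python3 - <<'E'
from h import *
s=camera("side"); a=cv2.resize(s["color"][150:330,220:400],(600,600)); w=camera("wrist"); t=camera("top")
for n,c in (("s9",s),("w9",w),("t9",t)): np.savez(n,**c)
cv2.imwrite("pics/d.png",a)
P=pts(w); z=P[...,2]
k=((z>0.06)&(z<0.072)&(P[...,1]>0.25)&(P[...,1]<0.4)&(P[...,0]<.52)).astype(np.uint8)
n,l,st,_=cv2.connectedComponentsWithStats(k)
for i in range(1,n):
    if st[i,4]>60: q=P[l==i]; print(st[i],np.percentile(q,1,axis=0).round(4),np.percentile(q,99,axis=0).round(4),q.mean(0).round(4))
E
```

```text
19.8 [0.4482 0.3197 0.1732] [-92.26   5.75 -97.45] [ 0.57 -0.78 -0.31] [-0.1  -0.09 -0.03] 0.05986544749066916
[301 157  26  12 249] [0.4372 0.357  0.0601] [0.4593 0.3679 0.072 ] [0.448  0.3624 0.0661]
[292 176   6  29 169] [0.4239 0.3272 0.0642] [0.4313 0.3526 0.0679] [0.4277 0.3402 0.0665]
[330 176   6  29 153] [0.4584 0.323  0.062 ] [0.4654 0.3481 0.0686] [0.4621 0.3354 0.0665]
```

View pics/d.png

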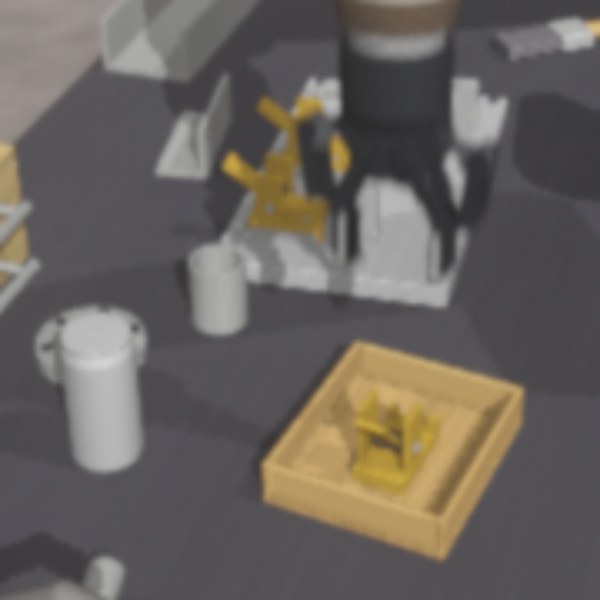

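The clip stands in the tray at (395,440), with both cheek tops level at z = 0.0665, as expected for 62 mm on the 5 mm floor. Last check: card C and the other two clips and cards against the start.

```bash
python3 - <<'E'
from h import *
for f in("t0.npz","t9.npz"):
    P=pts(dict(np.load(f)))[168:262,280:422]; z=np.nan_to_num(P[...,2]); k=((z>0.045)&(z<0.1)).astype(np.uint8)
    n,l,st,_=cv2.connectedComponentsWithStats(k); print(f)
    for i in range(1,n):
        if st[i,4]>20: q=P[l==i]; print(st[i],q.mean(0).round(4))
E
```

```text
t0.npz
[ 99   0  17  34 308] [ 0.6523 -0.15    0.0623]
[ 61   3  16  29 278] [ 0.6465 -0.0394  0.0634]
[ 22   6  16  30 258] [0.6384 0.0696 0.0635]
[108  41   5  10  47] [ 0.5646 -0.1556  0.0645]
[69 44  5 10 41] [ 0.5559 -0.0464  0.0667]
[30 47  4 10 34] [0.5484 0.0628 0.0676]
t9.npz
[ 61   3  16  33 285] [ 0.6451 -0.0398  0.0626]
[ 22   6  16  31 267] [0.6374 0.0692 0.0628]
[69 44  5 10 42] [ 0.556  -0.0464  0.0658]
[30 47  4 10 34] [0.5484 0.0628 0.0676]
[109  60   6  10  47] [ 0.5111 -0.1583  0.0646]
```

```bash
python3 -c "
from workcell import job_done; print(job_done())"
```

```text
the job is handed in; nothing more can be done
None
```

The job is done and handed in at about 20 s of robot time. No verdict was reported.

- **Finding the weak clip:** The first card I pulled, at rack y = −110 mm, slid out at about 3–5 N. The wrist pictures showed the tab moved 6 mm while its clip moved only about 1.5 mm, within the nest play. I pulled the card 53 mm, clear of clip and posts, and left it standing on the front shelf. The other two cards were never touched.
- **Placing the clip:** The clip stands in the repair tray. Its two cheek tops measure level at 66.5 mm (67 mm expected), and its grip point is about 20 mm from the tray centre.
- **Other clips and cards:** In the last top view the other two cards were where they started. The clips' averaged positions differed by at most 1.5 mm, which I take as measuring noise. I judged the bystanders only from the pictures, where none looked moved.
- **What went wrong:** On the way to the tray the last joint reached its 180° limit, and the tool was left leaning about 6°. I turned the clip a quarter turn, lowered it until it touched at about 11 N, and released it. It settled flat.

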